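Raise the filling funnel one notch

ROBOT

A 6-joint arm with a two-finger parallel gripper is mounted at the origin on the work surface. World frame = base frame: x ahead of the robot, y to its left, z up, the work surface at z = 0. Lengths are in mm, angles in rad, forces in N, time in s.
With the tool pointing down it reaches from about 225 to 875 mm from the base axis. Payload 3.4 kg.
Tool frame: the origin (TCP) lies midway between the tips of the shut fingers; the grasp point (between the pads) lies 19 mm behind it; z points along the fingers, y is the line along which they close (so a half turn about z gives the same grasp; the last joint's range is limited). The gripper opens to 85 mm and grips with 20 to 120 N. Pads are 22 mm wide; open, the fingers measure 114 mm over their backs; the gripper's body (76 mm by 85 mm) begins 54 mm behind the grasp point. The pads swing forward as they close: fully open they stand 13 mm farther back than shut.
Start: joints at [-1.259, 0.276, 1.505, -0, 1.361, -0.121], TCP at [241.167, -522.017, 231.328] pointing down, gripper open.
Joint ranges: [-2.89, 2.89], [-0.75, 2.08], [0.22, 2.7], [-1.18, 4.32], [0.11, 2.71], [-2.7, 2.7]. Speed limits (rad/s): [2.57, 2.57, 3.14, 3.14, 3.14, 3.14].

INTERFACE

Orientations are given as a rotation vector (axis times angle).
In Python, from cell import ctrl gives the robot as it stands.
- The arm moves only by the shell command python3 -m crank 'ROWS' [OPENING] [FORCE]. ROWS is JSON, a list of rows, each a list of 4 numbers: the shift along the tool's x, y, z normalised to -1 to 1, where 1 is 20 cm, then the turn about the tool's z normalised to -1 to 1, where 1 is pi/2 rad. A call has 1 to 20 rows; each row is the pose to reach, as a shift and turn from the pose commanded when the call began, along the tool's axes at that moment; what a row does not reach only later rows make up. A row lasts 1/12 s, in which the tool goes at most 41.7 mm and 7.16 degrees, less where a joint would pass 70% of its speed; a pose out of reach is approached as far as the arm can. A call with a number of a shift or a turn outside -1 to 1 is refused whole. A call with a gripper value outside its range is refused whole. OPENING is the closure, from -1 (fully open) to 1 (shut), set as the call begins (- or left out, the last holds). The fingers move at their own pace and stop on an object; FORCE is the grip in N (left out, the last holds). Time passes only in rows, so rows that repeat a pose let the fingers close. It gives the time, the measured TCP pose, the force, the opening and the grip force at its end, in the units of the state.
- ctrl.get_obs(): the state, without advancing time (a new reading comes with each control period).
- ctrl.read_camera(name): name is "side" or "top" or "wrist"; returns (picture, depth): 420x560x3 uint8, red, green, blue; 420x560 float32, mm along the optical axis (not along the pixel's ray), 0 where there is no reading.
- ctrl.camera_info(name): a dict with "camera_matrix" (3x3 intrinsics, pixels), "origin" and "attitude" of the camera in the world. Camera axes: x right, y down, z forward; pixel columns grow to the right and rows downward; lengths in mm; the calibration is good to about 2 mm. A picture is of the moment at which its call begins: read the wrist's pose just before it. camera_info takes no time and is no camera call; for the wrist camera it gives the pose at the moment of the call.
- ctrl.finish_job(): hands the job in; it is judged then, once.
The state is a dict: "t": time; "joint_pos": joint angles; "joint_vel": joint speeds; "tau": joint torques, N m; "position": TCP position; "tcp_rot": TCP orientation; "contact_force": force on the tool from outside, world axes, zero at the start; "wrist_torque": the same for the moment, N m; "grip_width": finger opening in mm; "gripper_force": force on a finger pad.
Only numpy, scipy, OpenCV 4.12 (cv2) and the standard library are available. Lean on these libraries where they do the work, as an engineer would, in place of code of your own. Each camera call takes 0.05 s, during which the arm holds its last target. There are 200 camera calls.

TASK

Raise the filling funnel on its ratchet stand by one notch by lifting the T-handle of its mast, so that the pawl holds it there when you let go. Leave the matching stand with the shallow dish at its height, and do not disturb the glass jar under the funnel.

Things in the scene. Friction and masses are not known exactly. Their poses are not given: they have to be found in the camera images.
- funnel_grip (a point): Centre of the black T-handle bar on the sliding mast of the FUNNEL stand. Bar 22 mm along the point's x, 100 along y, 20 along z (up), 30 mm free under it beside its 13 x 14 mm neck. 225 to 255 mm above the bench at the start (stands have low plinths). The 20 mm mast slides up in a fixed channel. The funnel (100 mm across, rim 50 mm below this point) moves with it, its axis 100 mm off along +y.
- funnel_mast (a joint): Height of the funnel's mast, m, up positive. Barbs 30 mm apart on its +x face catch on a spring pawl: it rests near 0 (the start), 0.03, 0.06 or 0.09. 0.3 to 0.6 kg, light friction. Lifted 40 to 58 mm from rest, the pawl has snapped under the next barb; let go, it sinks back to rest at 0.03. Lifted 65 mm or more it goes two notches, too far. It cannot be lowered a notch.
- dish_grip (a point): Centre of the same T-handle on the matching stand, which carries a shallow round dish (100 mm across, 14 mm deep) in place of the funnel: a bystander, to be left at its height. Same axes and sizes as the funnel stand; it starts 255 to 285 mm above the bench.
- jar: Open glass jar, 68 mm across, 75 mm high, origin at the centre of its underside. It stands on the funnel stand's 12 mm base plate, under the funnel: to be left standing there.

How it is judged (in metres and radians):
At the end, for the whole second after the job is handed in: The funnel's mast rests on its pawl one notch (30 mm, within 10 mm) above where it started; the dish stand's handle is within 10 mm of where it started; the jar stands upright within 20 mm of where it started (distance of funnel_grip from where it was at the start of the episode between 0.02 and 0.04 m and velocity of joint funnel_mast between -0.01 and 0.01 m/s and distance of dish_grip from where it was at the start of the episode below 0.01 m and distance of jar from where it was at the start of the episode below 0.02 m and angle between jar's own z axis and vertical below 0.2 rad); the robot touches nothing.
It fails at once if the dish stand's mast is moved by more than 15 mm (distance of dish_grip from where it was at the start of the episode above 0.015 m).
It fails at once if the jar is tipped or pushed away (distance of jar from where it was at the start of the episode above 0.03 m or angle between jar's own z axis and vertical above 0.35 rad).
It also fails if it takes over 32 s, if anything falls off the work surface, if the arm or the gripper's body presses on something with over 40 N, if the wrist force passes 120 N, or if a joint passes its speed limit or range.

## Working session

There is one attempt and no reset: what is moved stays moved. The work goes in short steps, Python scripts to look and compute and a shell command to move; the robot and the scene stay as the last step left them, time stands still between calls to the robot, and variables do not carry over. Pictures are saved under pics/ and viewed, at most 10 in all, crops included, and the job is handed in when it is done.

```bash
mkdir -p pics
python3 - <<'E'
from cell import ctrl
import cv2,numpy as np
print(ctrl.get_obs())
for n in ("side","top"):
    p,d=ctrl.read_camera(n); i=ctrl.camera_info(n); print(n,i)
    cv2.imwrite(f"pics/{n}0.png",p[:,:,::-1]); np.savez(f"pics/{n}0.npz",d=d,K=i["camera_matrix"],o=i["origin"],a=i["attitude"])
E
```

```text
{'t': 0.0, 'joint_pos': array([-1.25900536e+00,  2.76570387e-01,  1.50615329e+00, -3.34550263e-06,
        1.36070515e+00, -1.20971622e-01]), 'joint_vel': array([-0.00044171, -0.00014553, -0.00053196, -0.00084825,  0.00114103,
        0.00038165]), 'tau': array([ 5.08799094e-04, -4.16771007e+01, -2.45803213e+01, -1.33925200e-04,
        1.08699489e-02,  3.18207924e-06]), 'position': array([ 240.98462716, -521.46616699,  230.44572094]), 'tcp_rot': array([-3.06654798e+00, -6.74098335e-01,  2.79720702e-04]), 'contact_force': array([-0.37170454, -0.01004496,  0.94060836]), 'wrist_torque': array([ 0.01458545, -0.01249454,  0.01087541]), 'gripper_force': 0.0, 'grip_width': 85.56559664049176}
side {'camera_matrix': array([[459.35442014,   0.        , 288.27926329],
       [  0.        , 459.35442014, 206.6155482 ],
       [  0.        ,   0.        ,   1.        ]]), 'origin': array([408.95067453, 649.30006159, 773.40890375]), 'attitude': array([-0.31070395,  2.79647723, -1.17665967])}
top {'camera_matrix': array([[452.31792651,   0.        , 276.37303912],
       [  0.        , 452.31792651, 210.4288478 ],
       [  0.        ,   0.        ,   1.        ]]), 'origin': array([ 494.06022348,   27.14450875, 1045.30863546]), 'attitude': array([-2.1751045 ,  2.16428876, -0.0870792 ])}
```

View pics/side0.png

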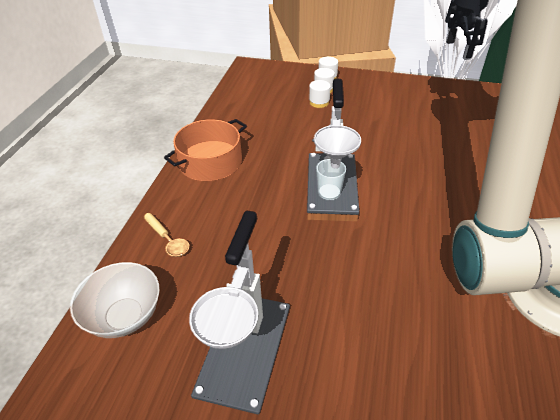

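View pics/top0.png

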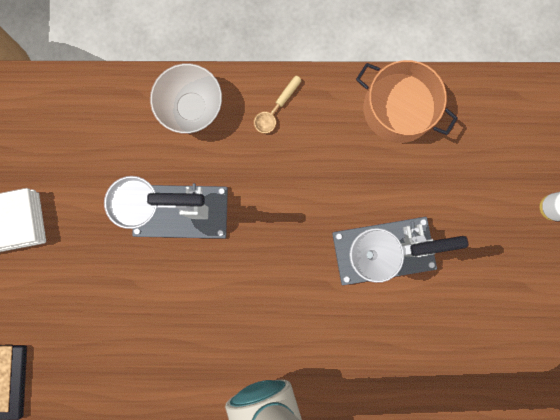

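The far stand in the side view (handle at 338,93; jar at 330,180) is the funnel stand. In the top view it is the right one, with its bar from (412,250) to (467,242). The dish stand's bar runs from (148,199) to (203,200).

```bash
cat > h.py <<'E'
import numpy as np,cv2
from scipy.spatial.transform import Rotation as R
def cloud(f):
    z=np.load(f);d=z["d"];K=z["K"];v,u=np.mgrid[:d.shape[0],:d.shape[1]]
    P=np.stack([(u-K[0,2])*d/K[0,0],(v-K[1,2])*d/K[1,1],d],-1)
    return P@R.from_rotvec(z["a"]).as_matrix().T+z["o"],d>0
E
python3 - <<'E'
from h import *
def bar(cam,x0,x1,y0,y1):
    P,ok=cloud(f"pics/{cam}0.npz");I=cv2.imread(f"pics/{cam}0.png").max(-1)
    m=np.zeros_like(ok);m[y0:y1,x0:x1]=1
    m&=ok&(I<60)&(P[...,2]>190)
    q=P[m]; r=cv2.minAreaRect(q[:,:2].astype(np.float32))
    print(cam,len(q),"med",np.median(q,0),"zpc",np.percentile(q[:,2],[5,50,95]),"rect",r)
    b=cv2.boxPoints(r);print(b.tolist())
bar("top",400,480,225,265);bar("top",140,212,185,212)
bar("side",325,350,72,112);bar("side",215,265,205,270)
P,ok=cloud("pics/top0.npz");I=cv2.imread("pics/top0.png").max(-1)
for u,v in [(376,255),(352,255),(402,255),(377,230),(377,280),(415,235),(425,237),(410,232)]: print(u,v,P[v,u].round(),I[v,u])
E
```

```text
top 235 med [ 510.47614845 -252.71561915  253.40829243] zpc [250.01213366 253.40829243 256.05579244] rect ((506.19140625, -247.56411743164062), (21.056472778320312, 95.62185668945312), 9.659944534301758)
[[487.7897644042969, -202.19773864746094], [503.83514404296875, -296.4637756347656], [524.593017578125, -292.93048095703125], [508.54766845703125, -198.66445922851562]]
top 141 med [584.51212988 194.77732472 264.83303047] zpc [260.87565447 264.83303047 267.27317438] rect ((584.9879150390625, 209.9600067138672), (93.66578674316406, 20.249650955200195), 88.57746124267578)
[[573.7035522460938, 163.39291381835938], [593.9469604492188, 162.89019775390625], [596.2722778320312, 256.527099609375], [576.0288696289062, 257.0298156738281]]
side 257 med [ 504.22964023 -237.79806746  255.00793608] zpc [243.18903835 255.00793608 257.28078923] rect ((505.0962829589844, -247.3907928466797), (20.6314697265625, 99.03657531738281), 9.527440071105957)
[[486.7265930175781, -200.26300048828125], [503.1191101074219, -297.9335021972656], [523.4659423828125, -294.5185852050781], [507.0734558105469, -196.84808349609375]]
side 810 med [581.01887524 222.84226932 266.24883205] zpc [257.05403619 266.24883205 268.11290683] rect ((583.1522827148438, 214.5321044921875), (97.86217498779297, 22.360530853271484), 89.22084045410156)
[[571.3076171875, 165.75758361816406], [593.6661376953125, 165.45350646972656], [594.9969482421875, 263.306640625], [572.638427734375, 263.6107177734375]]
376 255 [ 489. -161.  140.] 196
352 255 [ 489. -106.  187.] 173
402 255 [ 489. -198.  197.] 226
377 230 [ 536. -155.  185.] 182
377 280 [ 442. -153.  188.] 205
415 235 [ 529. -243.  128.] 113
425 237 [ 529. -294.   30.] 121
410 232 [ 535. -234.  124.] 224
```

Both cameras put the funnel bar's centre at about (505.5, -247.5, 245), with its +y axis yawed 9.6°. That height is within the given range. The funnel is centred near (489, -150), which is also consistent. I'll approach above the bar with the fingers closing along the bar's x.

```bash
python3 -m crank '[[0,0,-0.2,0],[0,0,-0.4,0],[0.2,-0.1,-0.4,-0.08],[0.4,-0.18,-0.4,-0.16],[0.6,-0.25,-0.4,-0.24],[0.8,-0.32,-0.4,-0.32],[0.9,-0.35,-0.4,-0.4],[0.9,-0.35,-0.4,-0.45],[0.9,-0.35,-0.4,-0.45],[0.9,-0.35,-0.4,-0.45],[0.9,-0.35,-0.4,-0.45]]' -1 60
cat >> h.py <<'E'
def goal(x,y,z,yaw=9.6):
    from cell import ctrl
    o=ctrl.get_obs();M=R.from_rotvec(o["tcp_rot"]).as_matrix()
    s=M.T@(np.array([x,y,z])-o["position"])/200
    e=np.degrees(np.arctan2(M[1,1],M[0,1])); t=(yaw-e+90)%180-90
    print("t",o["t"],"pos",o["position"].round(1),"yaw",e.round(2),"tilt",M[:,2].round(3),"shift",s.round(3),"turn",round(-t/90,3),"q",o["joint_pos"].round(2),"F",o["contact_force"].round(1),o["grip_width"])
E
python3 -c "
from h import *;goal(505.5,-247.5,300)"
```

```text
t: 1.02
position: [374.7, -383.4, 311.0]
tcp_rot: [-2.647, -1.691, 0.001]
contact_force: [-0.3, 0.7, 0.9]
grip_width: 85.3
gripper_force: 0.0
t 1.0167 pos [ 374.7 -383.4  311. ] yaw -24.85 tilt [-0.001  0.    -1.   ] shift [0.891 0.308 0.055] turn -0.383 q [-0.93  0.18  1.44 -0.    1.52 -0.49] F [-0.3  0.7  0.9] 85.2985205401863
```

```bash
python3 -m crank '[[0.2,0.07,0.02,-0.08],[0.4,0.14,0.03,-0.16],[0.6,0.21,0.04,-0.24],[0.8,0.28,0.05,-0.32],[0.89,0.308,0.055,-0.383],[0.89,0.308,0.055,-0.383],[0.89,0.308,0.055,-0.383],[0.89,0.308,0.055,-0.383],[0.89,0.308,0.055,-0.383],[0.89,0.308,0.055,-0.383]]'
python3 - <<'E'
from h import *
goal(505.5,-247.5,226)
from cell import ctrl
i=ctrl.camera_info("wrist");p,d=ctrl.read_camera("wrist")
cv2.imwrite("pics/w1.png",p[:,:,::-1]);np.savez("pics/w1.npz",d=d,K=i["camera_matrix"],o=i["origin"],a=i["attitude"])
P,ok=cloud("pics/w1.npz");m=ok&(p.max(-1)<60)&(P[...,2]>235)&(P[...,2]<270)&(abs(P[...,0]-505)<60)&(abs(P[...,1]+247)<80)
q=P[m];print(len(q),np.median(q,0),cv2.minAreaRect(q[:,:2].astype(np.float32)))
E
```

```text
t: 1.85
position: [504.7, -248.4, 300.4]
tcp_rot: [2.028, 2.399, -0.001]
contact_force: [-0.2, -0.2, -0.2]
grip_width: 85.1
gripper_force: 0.0
t 1.85 pos [ 504.7 -248.4  300.4] yaw 9.59 tilt [-0.    -0.001 -1.   ] shift [0.004 0.005 0.372] turn -0.0 q [-0.58  0.23  1.4  -0.    1.51 -0.75] F [-0.2 -0.2 -0.2] 85.12278982479067
5447 [ 504.19768724 -244.07348853  256.58932238] ((504.82598876953125, -249.89939880371094), (21.756561279296875, 97.96607208251953), 10.034891128540039)
```

View pics/w1.png

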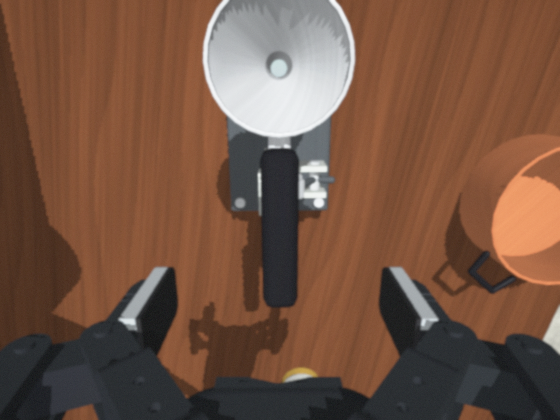

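The wrist view shows the bar at (280,228), centred between the fingers. The wrist cloud gives (504.8, -249), which agrees with the earlier estimate. I'll descend and grip.

```bash
python3 -m crank '[[0,0,0.1,0],[0,0,0.2,0],[0,0,0.28,0],[0,0,0.34,0],[0,0,0.38,0],[0,0,0.38,0],[0,0,0.38,0]]' && python3 -m crank '[[0,0,0,0],[0,0,0,0],[0,0,0,0],[0,0,0,0],[0,0,0,0],[0,0,0,0],[0,0,0,0],[0,0,0,0],[0,0,0,0],[0,0,0,0],[0,0,0,0],[0,0,0,0]]' 1 60
```

```text
t: 2.48
position: [505.4, -247.5, 224.5]
tcp_rot: [2.025, 2.402, -0.0]
contact_force: [0.4, -0.2, 0.6]
grip_width: 85.6
gripper_force: 0.0
t: 3.48
position: [505.4, -247.1, 224.7]
tcp_rot: [2.024, 2.402, -0.001]
contact_force: [-2.8, -0.3, 5.5]
grip_width: 21.0
gripper_force: 61.2
```

```bash
python3 -m crank '[[0,0,-0.02,0],[0,0,-0.04,0],[0,0,-0.06,0],[0,0,-0.08,0],[0,0,-0.1,0],[0,0,-0.12,0],[0,0,-0.14,0],[0,0,-0.15,0]]' && python3 -m crank '[[0,0,-0.02,0],[0,0,-0.04,0],[0,0,-0.06,0],[0,0,-0.08,0],[0,0,-0.09,0],[0,0,-0.095,0],[0,0,-0.095,0],[0,0,-0.095,0],[0,0,-0.095,0]]'
python3 - <<'E'
from h import *
from cell import ctrl
goal(505,-248,225)
for c in("side",):
    i=ctrl.camera_info(c);p,d=ctrl.read_camera(c);cv2.imwrite("pics/s2.png",cv2.resize(p[40:240,250:510,::-1],None,fx=3,fy=3))
    np.savez("pics/s2.npz",d=d,K=i["camera_matrix"],o=i["origin"],a=i["attitude"]);P,ok=cloud("pics/s2.npz")
    P0,_=cloud("pics/side0.npz")
    for Q in(P0,P):
        m=(np.hypot(Q[...,0]-489,Q[...,1]+149)<54)&(Q[...,2]>150)&(Q[...,2]<280);print("funnel rim z",np.percentile(Q[m][:,2],[50,90,97]))
E
```

```text
t: 4.15
position: [505.4, -247.1, 254.4]
tcp_rot: [-2.024, -2.402, 0.001]
contact_force: [-0.9, -2.4, -7.9]
grip_width: 21.5
gripper_force: 59.4
t: 4.9
position: [505.3, -247.1, 273.5]
tcp_rot: [2.024, 2.402, -0.001]
contact_force: [-2.0, -1.9, -4.0]
grip_width: 21.2
gripper_force: 60.1
t 4.9 pos [ 505.3 -247.1  273.5] yaw 9.77 tilt [-0. -0. -1.] shift [-0.004 -0.002  0.242] turn 0.002 q [-0.58  0.24  1.46 -0.    1.45 -0.75] F [-2.  -1.9 -4. ] 21.18344677376993
funnel rim z [183.01147536 195.53625081 197.36000454]
funnel rim z [229.82776656 243.56425738 245.12195543]
```

View pics/s2.png

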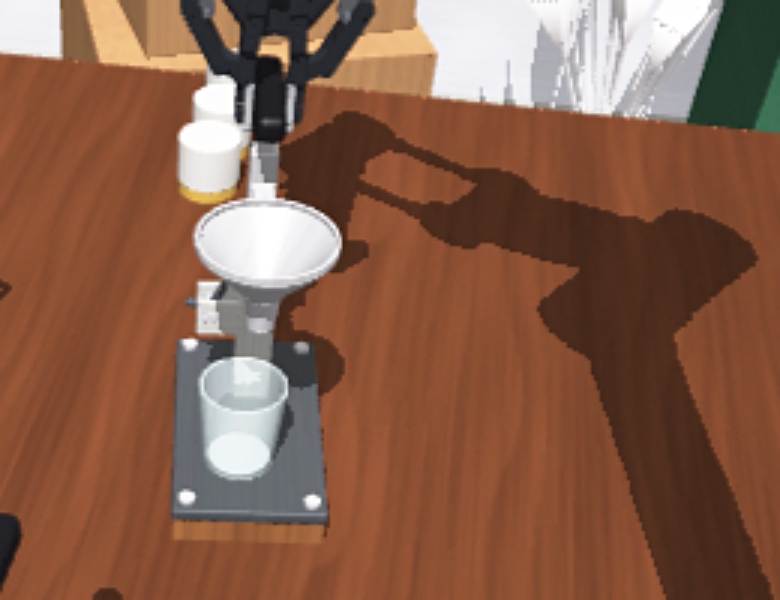

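The funnel rim is up 48 mm (crop 268,240), and the jar still stands on its plate (crop 240,420). I'll lower 16 mm to near the rest height, then release and retreat straight up.

```bash
python3 -m crank '[[0,0,0.02,0],[0,0,0.04,0],[0,0,0.06,0],[0,0,0.075,0],[0,0,0.08,0],[0,0,0.08,0],[0,0,0.08,0]]' && python3 -m crank '[[0,0,0,0],[0,0,0,0],[0,0,0,0],[0,0,0,0],[0,0,0,0],[0,0,0,0],[0,0,0,0],[0,0,0,0],[0,0,0,0],[0,0,0,0],[0,0,0,0],[0,0,0,0]]' -1 && python3 -m crank '[[0,0,-0.05,0],[0,0,-0.15,0],[0,0,-0.25,0],[0,0,-0.35,0],[0,0,-0.45,0],[0,0,-0.5,0],[0,0,-0.5,0],[0,0,-0.5,0],[0,0,-0.5,0],[0,0,-0.5,0],[0,0,-0.5,0],[0,0,-0.5,0]]'
python3 - <<'E'
from h import *
from cell import ctrl
c="side";i=ctrl.camera_info(c);p,d=ctrl.read_camera(c);cv2.imwrite("pics/s3.png",p[:,:,::-1])
np.savez("pics/s3.npz",d=d,K=i["camera_matrix"],o=i["origin"],a=i["attitude"]);P,ok=cloud("pics/s3.npz")
P0,_=cloud("pics/side0.npz")
for Q in(P0,P):
    for x,y in((489,-149),(583,314)):
        m=(np.hypot(Q[...,0]-x,Q[...,1]-y)<54)&(Q[...,2]>150)&(Q[...,2]<280);print("rim z",np.percentile(Q[m][:,2],[50,90,97]))
E
```

```text
t: 5.53
position: [505.4, -247.0, 256.9]
tcp_rot: [-2.024, -2.402, 0.001]
contact_force: [-2.6, -2.5, -4.8]
grip_width: 21.1
gripper_force: 59.9
t: 6.53
position: [505.5, -247.0, 257.3]
tcp_rot: [-2.024, -2.402, 0.0]
contact_force: [0.1, -1.0, 0.5]
grip_width: 85.4
gripper_force: 0.0
t: 7.53
position: [505.3, -246.8, 356.4]
tcp_rot: [-2.023, -2.401, 0.0]
contact_force: [0.1, -0.4, 0.7]
grip_width: 85.4
gripper_force: 0.0
rim z [183.01147536 195.53625081 197.36000454]
rim z [185.81878918 195.74775517 197.46396902]
rim z [211.28636392 225.0226411  226.71060538]
rim z [185.79440741 195.77699055 197.91896461]
```

View pics/s3.png

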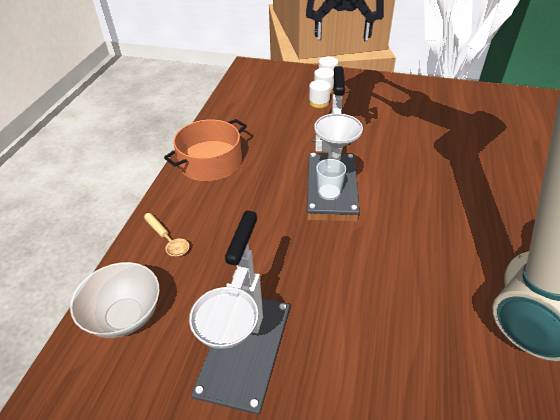

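The funnel (338,128) rests 29.5 mm above its start. The dish (224,316) and the jar (330,180) are unmoved, and the gripper is clear of everything.

```bash
python3 -c "
from cell import ctrl
print(ctrl.finish_job())"
```

```text
the job is handed in; nothing more can be done
None
```

I raised the funnel one notch: its rim measured 29.5 mm above the start after release, so the pawl is holding it. The dish and jar did not move, the gripper is clear, and the job is handed in; no verdict came back.

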